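Close a split cell holder on its dowels and hold it pressed

ROBOT

A 7-joint arm with a two-finger parallel gripper is mounted at the origin on a cart in front of the work surface, level with it; the furniture and walls round the work are solid. World frame = base frame: x ahead of the robot, y to its left, z up, the work surface at z = 0. Lengths are in m, angles in rad, forces in N, time in s.
With the tool pointing down it reaches from about 0.4 to 0.75 m from the base axis. Payload 19.5 kg.
Tool frame: the origin (TCP) lies midway between the tips of the shut fingers; the grasp point (between the pads) lies 19 mm behind it (env.hold_point_z is the distance from the TCP to the grasp point, in m); z points along the fingers, y is the line along which they close (so a half turn about z gives the same grasp; the last joint's range is limited). The gripper opens to 85 mm and grips with 20 to 120 N. Pads are 22 mm wide; open, the fingers measure 114 mm over their backs; the gripper's body (76 mm by 85 mm) begins 54 mm behind the grasp point. The pads swing forward as they close: fully open they stand 13 mm farther back than shut.
Start: joints at [-1.257, 0.707, -0.028, 1.485, 0.022, 0.951, -0.075], TCP at [0.2, 0.539, 0.231] pointing down, gripper open.
Joint ranges: [-2.71, 2.71], [-0.32, 2.16], [-1.57, 1.52], [0, 2.45], [-1.46, 4.6], [0, 2.02], [-2.83, 2.83]. Speed limits (rad/s): [1.89, 1.89, 2.57, 2.57, 3.01, 3.01, 3.01].

INTERFACE

Orientations are given as a rotation vector (axis times angle).
In Python, from rig import env gives the robot as it stands. Calls block until the motion is done:
- env.movep(position, orientation): joint-space move of the TCP to a pose.
- env.line_to(position, ori=None, velocity=0.15): straight line of the TCP; ori=None keeps the orientation; velocity is the mean speed in m/s.
- env.set_joints(angles): joint-space move.
- env.set_gripper(opening, newtons=None): opening from 0.0 (shut) to 1.0 (fully open); newtons is the grip in N (None keeps the last); returns when the fingers have stopped.
- env.hold(seconds).
- env.inverse_kinematics(position, orientation): joint angles nearest the present ones, or None.
- env.observe(): the state.
- env.get_image(name): name is "scene" or "side" or "wrist"; returns a dict with "image" (384x512x3 uint8, red, green, blue), "fx", "fy", "cx", "cy" (pixels), "rvec" (rotation vector, rad) and "tvec" (3), from world to camera coordinates, as OpenCV has them. Camera axes: x right, y down, z forward; pixel columns grow to the right and rows downward; lengths in m; the calibration is good to about 2 mm. A picture is of the moment at which its call begins. There is no depth.
A pose or a line that the arm cannot do raises env.Unreachable and nothing moves.
- env.job_done(): hands the job in; it is judged then, once.
Trained networks look in a picture, given as the dict that the camera call returned (one of the last four; its "shot" number tells which), for a name from the list of things; names that differ only in an ending like _2 or _b are one class to them, and where a whole thing is asked for, a point or a joint stands for the part that bears it (a point fixed in the world has none). Each returns a list of dicts, best first, with "confidence" (0 to 1); they miss things now and then, are a little off and sometimes report something else, mostly with a low value. They report only what shows in the picture. A call takes as long as a camera call.
- env.search_frame(picture, name): "location" ([row, column] in pixels, amid what is visible of it).
- env.tip_of(picture, name): "location" ([row, column] in pixels: a listed point, or the origin of a listed thing).
The state is a dict: "t": time; "joints": joint angles; "qd": joint speeds; "tau": joint torques, N m; "ee_pos": TCP position; "ee_rot": TCP orientation; "wrist_force": force on the tool from outside, world axes, zero at the start; "wrist_torque": the same for the moment, N m; "width": opening from 0.0 (shut) to 1.0 (fully open); "grasp_force": force on a finger pad.
Only numpy, scipy, OpenCV 4.12 (cv2) and the standard library are available. Lean on these libraries where they do the work, as an engineer would, in place of code of your own. Each camera call takes 0.05 s, during which the arm holds its last target. There are 200 camera calls.

TASK

Lay the green battery cell from its grey rest into the V-seat of the aluminium lower half and let go of it, then fit the blue upper half over it onto the two brass dowels so that the halves meet flush all round. Press the closed pair down into its springs by at least 6 mm of the 10 mm travel, and finish while still pressing it down: do not let go. Leave the tape roll, the multimeter and the bottle where they are.

Things in the scene. Friction and masses are not known exactly. Their poses are not given: they have to be found in the camera images.
- cell_mid (a point): Centre of the loose bright-green battery cell, a cylinder 26 mm across and 70 mm long, about 90 g, lying level in the grey rest with its centre 26 mm above the bench. This point's own z axis runs along the cylinder; either end may point either way. Grasp it across its 26 mm: its middle 44 mm is free on both sides for fingers, in the rest and in the lower half.
- cell_rest: Fixed grey plastic rest, 84 x 54 mm with a 6 mm thick floor, two V-shaped ends 26 mm high that carry the cell along the rest's x axis. Origin at the centre of its underside, on the bench.
- lower_face (a point): Centre of the top (parting) face of the aluminium lower half (108 mm in x, 84 mm in y, 26 mm high), 44 mm above the bench when unpressed. Its V-seat runs along x between end walls 78 mm apart; the seated cell lies along x with its centre at this point. The V is 37 mm wide at the top; the middle 44 mm of its length is an open gap for fingers, floor 18 mm below this face.
- dowel_1 (a point): Tip of one brass dowel of the lower half: 8 mm thick, 26 mm tall above the parting face, the upper 6 mm tapered to 3 mm. Lies at (+38, +31) mm in x, y from lower_face.
- dowel_2 (a point): Tip of the other dowel, at (-38, -31) mm from lower_face.
- nest (a joint): How far the lower half is pressed down on its springs, m: 0 = up, 0.010 = bottomed on its stop. The springs are preloaded: about 6 N (besides the weight of the lower half itself) starts it moving, and each further mm takes 1 N, so 6 mm takes about 12 N; the weight of the cell and upper half alone does not move it.
- upper_grip (a point): Centre of the grip of the loose blue plastic upper half (about 200 g): a black block 60 mm long (x), 22 mm wide (y), 36 mm high (its top is 14 mm above this point, its foot, on the blue top face, 22 mm below); grasp it across its 22 mm. This point is 52 mm above the upper half's underside.
- upper_face (a point): Centre of the underside of the upper half, on the bench at the start. The upper half is 108 mm (x) by 84 mm (y), 30 mm high without its grip; it stands on four corner feet and is hollow below, clearing the cell. Closed, this point coincides with lower_face and the x axes are parallel; either way round fits (half-turn symmetric, not mirror symmetric).
- hole_1 (a point): Centre, at the underside, of one dowel hole of the upper half: 9.6 mm through hole with a chamfered mouth, at (+38, +31) mm from upper_face.
- hole_2 (a point): The other dowel hole, at (-38, -31) mm from upper_face.
- tape: Bystander: black tape roll lying flat, 64 mm across, 18 mm high; origin at the centre of its underside.
- meter: Bystander: yellow multimeter lying flat, 140 x 72 x 43 mm; origin at the centre of its underside.
- bottle: Bystander: white dropper bottle with blue cap, standing, 39 mm across, 94 mm high; origin at the centre of its underside.
- jig_base: Fixed dark steel base, 150 mm (x) by 110 mm (y), 8 mm thick, that carries the lower half on springs; x, y axes as those of lower_face. Origin at the centre of its underside, on the bench.

How it is judged:
On the way, in this order (a step that is already met when the one before it is completed fails the run):
1. the cell lies in the V-seat of the lower half, let go (distance between cell_mid and lower_face below 0.006 m and angle between the z axis of cell_mid and the x axis of lower_face, either way round below 0.08 rad and contact force between the fingers and cell below 0.1 N), for 0.2 s.
2. the upper half is fully home on both dowels (distance between upper_face and lower_face below 0.003 m and angle between the x axis of upper_face and the x axis of lower_face, either way round below 0.05 rad and angle between the z axis of upper_face and the z axis of lower_face, either way round below 0.03 rad), for 0.2 s.
At the end, for the whole second after the job is handed in: Cell within 6 mm of its place and 0.08 rad of the V-seat; upper half on both dowels, within 3 mm of closed, 0.05 rad in yaw, 0.03 rad in tilt; fingers still on the upper half, the pair held pressed at least 5 mm into the springs (all of step 2 and distance between cell_mid and lower_face below 0.006 m and angle between the z axis of cell_mid and the x axis of lower_face, either way round below 0.08 rad and value of joint nest above 0.005 m and contact force between the fingers and upper above 3 N); the arm keeps its last pose, push and grip.
It fails at once if the tape roll was moved by more than 3 cm (distance of tape from where it was at the start of the episode above 0.03 m).
It fails at once if the multimeter was moved by more than 3 cm (distance of meter from where it was at the start of the episode above 0.03 m).
It fails at once if the bottle was moved by more than 3 cm or tipped (distance of bottle from where it was at the start of the episode above 0.03 m or angle between bottle's own z axis and vertical above 0.5 rad).
It also fails if it takes over 54 s, if anything falls off the work surface, if the arm or the gripper's body presses on something with over 40 N, if the wrist force passes 120 N, or if a joint passes its speed limit or range.

## Working session

There is one attempt and no reset: what is moved stays moved. The work goes in short steps, each a Python script; the robot and the scene stay as the last script left them, time stands still between calls to the robot, and variables do not carry over. Pictures are saved under pics/ and viewed, at most 10 in all, crops included, and the job is handed in when it is done.

```bash
ls; mkdir -p pics
cat > h.py <<'E'
import numpy as np, cv2
from rig import env
from scipy.spatial.transform import Rotation as R
def proj(pic):
    Rm=cv2.Rodrigues(np.array(pic["rvec"],float))[0]; return Rm,np.array(pic["tvec"],float).ravel()
def ray(pic,loc):
    Rm,t=proj(pic); r,c=loc
    d=Rm.T@np.array([(c-pic["cx"])/pic["fx"],(r-pic["cy"])/pic["fy"],1]); return -Rm.T@t,d
def atz(pic,loc,z):
    o,d=ray(pic,loc); return (o+d*(z-o[2])/d[2])
def px(pic,p):
    Rm,t=proj(pic); q=Rm@np.array(p)+t; return q[1]/q[2]*pic["fy"]+pic["cy"],q[0]/q[2]*pic["fx"]+pic["cx"]
def save(pic,name): cv2.imwrite(f"pics/{name}.png",cv2.cvtColor(pic["image"],cv2.COLOR_RGB2BGR))
def down(yaw): # tool z down, tool y axis at angle yaw+90 from world x ; tool x at yaw
    c,s=np.cos(yaw),np.sin(yaw)
    return R.from_matrix(np.array([[c,s,0],[s,-c,0],[0,0,-1]])).as_rotvec()
Z=dict(cell_mid=.026,cell_rest=0,lower_face=.044,dowel_1=.070,dowel_2=.070,upper_grip=.052,upper_face=0,hole_1=0,hole_2=0,tape=0,meter=0,bottle=0,jig_base=0)
E
python3 - <<'E'
from h import *
ob=env.observe();print(ob["t"],ob["ee_pos"],ob["ee_rot"],env.hold_point_z,ob["wrist_force"])
ims=[]
for n in ["scene","side","wrist"]:
    p=env.get_image(n);save(p,n+"0");ims.append(p["image"])
    print(n,"cam at",ray(p,(0,0))[0].round(3))
    if n=="wrist":continue
    for k in Z:
        r=env.tip_of(p,k)[:3]
        print(k,[(np.round(x["location"]).tolist(),round(x["confidence"],2),atz(p,x["location"],Z[k])[:2].round(3).tolist()) for x in r])
a=np.hstack(ims[:2]);a=cv2.resize(a,(800,300));cv2.imwrite("pics/both.png",a[:,:,::-1])
print(env.observe()["t"])
E
```

```text
pics
0.0 [0.20019841 0.53875566 0.2308343 ] [-5.55859813e-01 -3.09186626e+00  1.64935783e-03] 0.0187 [0.66916544 0.21111378 0.58378982]
scene cam at [-0.193 -0.793  1.309]
cell_mid [([231.0, 292.0], 0.54, [0.527, -0.258])]
cell_rest [([251.0, 338.0], 0.64, [0.594, -0.422]), ([239.0, 284.0], 0.45, [0.495, -0.25]), ([169.0, 186.0], 0.22, [0.459, 0.276])]
lower_face [([199.0, 242.0], 0.9, [0.493, -0.029]), ([233.0, 289.0], 0.45, [0.501, -0.263])]
dowel_1 [([205.0, 244.0], 0.92, [0.462, -0.073]), ([180.0, 241.0], 0.73, [0.539, 0.027])]
dowel_2 [([205.0, 244.0], 0.92, [0.462, -0.073]), ([180.0, 241.0], 0.73, [0.539, 0.027])]
upper_grip [([204.0, 239.0], 0.64, [0.464, -0.044]), ([166.0, 186.0], 0.59, [0.442, 0.25])]
upper_face [([171.0, 184.0], 0.61, [0.449, 0.277])]
hole_1 [([163.0, 189.0], 0.87, [0.492, 0.297]), ([180.0, 180.0], 0.79, [0.403, 0.246])]
hole_2 [([163.0, 189.0], 0.87, [0.492, 0.297]), ([180.0, 180.0], 0.79, [0.403, 0.246])]
tape [([142.0, 197.0], 0.46, [0.595, 0.372])]
meter [([283.0, 335.0], 0.73, [0.486, -0.493])]
bottle [([252.0, 336.0], 0.46, [0.586, -0.419])]
jig_base 
[... 261 characters left out ...]
7, [0.525, 0.008]), ([200.0, 242.0], 0.87, [0.476, -0.064])]
dowel_2 [([183.0, 258.0], 0.97, [0.525, 0.008]), ([200.0, 242.0], 0.87, [0.476, -0.064])]
upper_grip [([139.0, 228.0], 0.9, [0.437, 0.263])]
upper_face [([152.0, 228.0], 0.83, [0.435, 0.257])]
hole_1 [([145.0, 242.0], 0.92, [0.484, 0.296]), ([156.0, 217.0], 0.85, [0.394, 0.236])]
hole_2 [([145.0, 242.0], 0.92, [0.484, 0.296]), ([156.0, 217.0], 0.85, [0.394, 0.236])]
tape [([133.0, 268.0], 0.53, [0.585, 0.368]), ([201.0, 237.0], 0.17, [0.461, 0.005])]
meter [([352.0, 251.0], 0.87, [0.481, -0.482])]
bottle [([322.0, 294.0], 0.76, [0.586, -0.415])]
jig_base [([204.0, 250.0], 0.76, [0.498, -0.01])]
wrist cam at [0.129 0.564 0.373]
1.45
```

View pics/scene0.png

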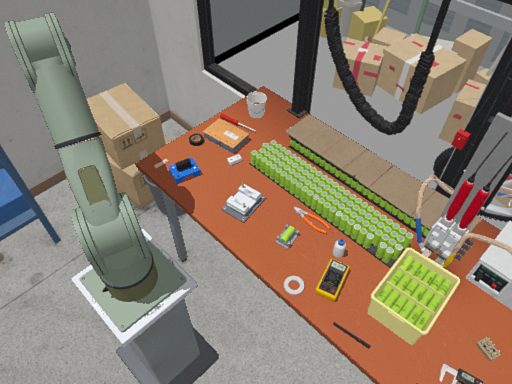

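View pics/side0.png

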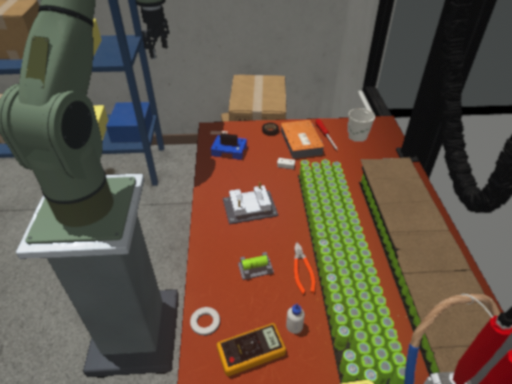

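```bash
cat >> h.py <<'E'
def best(pos,yaw):
    q0=np.array(env.observe()["joints"]);c=[]
    for y in (yaw,yaw+np.pi):
        q=env.inverse_kinematics(pos,down(y))
        if q is not None: c.append((np.abs(np.array(q)-q0).max(),down(y),y))
    return min(c,key=lambda a:a[0])[1:]
def tips(p,names):
    for k in names:
        print(k,[(np.round(x["location"],1).tolist(),round(x["confidence"],2),atz(p,x["location"],Z[k])[:2].round(4).tolist()) for x in env.tip_of(p,k)[:2]])
E
python3 - <<'E'
from h import *
ob=env.observe(); p=env.get_image("wrist")
T=R.from_rotvec(ob["ee_rot"]).as_matrix(); o,d=ray(p,(p["cy"],p["cx"]))
print("cam in tool",(T.T@(o-ob["ee_pos"])).round(3),(T.T@d).round(3),p["fx"])
ims=[]
for n,xy,yaw,names in [("upper",(.437,.262),-.09+np.pi,["upper_grip","upper_face","hole_1"]),("jig",(.493,-.029),.26+np.pi,["lower_face","dowel_1","jig_base"]),("cell",(.498,-.258),.2+np.pi,["cell_mid","cell_rest"])]:
    r,y=best([*xy,.26],yaw)
    env.movep([*xy,.26],r)
    p=env.get_image("wrist");ims.append(p["image"])
    print(n,y,env.observe()["t"],env.observe()["ee_pos"],"tcp ground px",px(p,(*xy,0.03)))
    tips(p,names)
a=cv2.resize(np.hstack(ims),(800,200));cv2.imwrite("pics/w3.png",a[:,:,::-1])
for n,i in zip("ujc",ims): cv2.imwrite(f"pics/w_{n}.png",i[:,:,::-1])
p=env.get_image("wrist")
hsv=cv2.cvtColor(p["image"],cv2.COLOR_RGB2HSV);m=cv2.inRange(hsv,(35,90,60),(75,255,255))
for c in cv2.findContours(m,0,2)[0]:
    if cv2.contourArea(c)>150:
        (u,v),wh,an=cv2.minAreaRect(c);b=cv2.boxPoints(((u,v),wh,an))
        print(u,v,wh,an,atz(p,(v,u),.028).round(4),[atz(p,(q[1],q[0]),.028)[:2].round(4).tolist() for q in b])
E
```

```text
cam in tool [ 0.075 -0.001 -0.142] [-0.296 -0.002  0.955] 303.61905967396535
upper 3.0515926535897933 2.9167 [0.43645437 0.26310776 0.25987947] tcp ground px (np.float64(158.10789931109275), np.float64(259.76779175944864))
upper_grip [([163.9, 263.1], 0.73, [0.4397, 0.2657])]
upper_face [([155.0, 264.9], 0.93, [0.4395, 0.2687])]
hole_1 [([187.7, 277.9], 0.74, [0.4868, 0.2828]), ([118.1, 245.2], 0.7, [0.3891, 0.2474])]
jig 3.401592653589793 4.2583 [ 0.49313219 -0.02756259  0.26004073] tcp ground px (np.float64(157.62206202007218), np.float64(259.40381149742905))
lower_face [([162.6, 261.7], 0.92, [0.4954, -0.0255])]
dowel_1 [([204.5, 283.8], 0.96, [0.5313, 0.0106]), ([114.2, 88.7], 0.59, [0.4866, -0.2186])]
jig_base [([156.2, 256.7], 0.57, [0.498, -0.0314]), ([206.7, 474.3], 0.48, [0.4887, 0.2837])]
cell 3.3415926535897933 5.375 [ 0.49846726 -0.25664424  0.26010995] tcp ground px (np.float64(157.49084241199165), np.float64(259.64596489940055))
cell_mid [([160.8, 265.0], 0.82, [0.5016, -0.2504])]
cell_rest [([154.6, 263.0], 0.96, [0.4992, -0.2531])]
433.5 372.0 (22.0, 39.0) 90.0 [0.7816 0.0815 0.028 ] [[0.7668, 0.0436], [0.7545, 0.1033], [0.7969, 0.1206], [0.8095, 0.0592]]
87.47431945800781 366.4959411621094 (28.749101638793945, 13.516757011413574) 8.972625732421875 [ 0.8807 -0.4565  0.028 ] [[0.8947, -0.4799], [0.8668, -0.4772], [0.8669, -0.4334], [0.8949, -0.4353]]
259.66796875 317.57598876953125 (209.7431640625, 100.53362274169922) 10.304847717285156 [ 0.735  -0.2093  0.028 ] [[0.8257, -0.3672], [0.6502, -0.3589], [0.6508, -0.0625], [0.8346, -0.0338]]
73.5 271.5 (93.0, 147.0) 90.0 [ 0.711 -0.482  0.028] [[0.6583, -0.5802], [0.6188, -0.3872], [0.7694, -0.3732], [0.8133, -0.5873]]
261.5 158.5 (53.0, 21.0) 90.0 [ 0.4994 -0.2552  0.028 ] [[0.4698, -0.2744], [0.4647, -0.2493], [0.5306, -0.235], [0.536, -0.2614]]
```

View pics/w3.png

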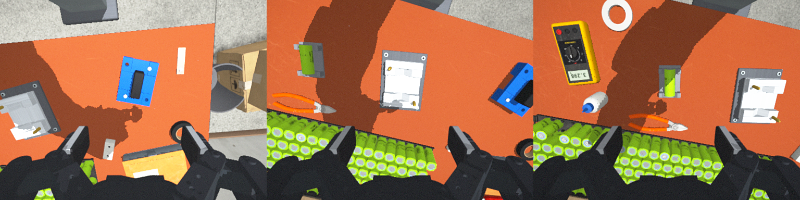

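Run:
```python
from h import *
r=down(.2+np.pi)
env.line_to([.497,-.255,.15],r,velocity=.25)
p=env.get_image("wrist");save(p,"w_c2")
tips(p,["cell_mid","cell_rest"])
hsv=cv2.cvtColor(p["image"],cv2.COLOR_RGB2HSV);m=cv2.inRange(hsv,(35,90,30),(75,255,255))
for c in cv2.findContours(m,0,2)[0]:
    u,v,w,h=cv2.boundingRect(c)
    if cv2.contourArea(c)>150 and abs(u+w/2-260)<80 and v<260:
        print(cv2.minAreaRect(c),[atz(p,(q[1],q[0]),.030)[:2].round(4).tolist() for q in cv2.boxPoints(cv2.minAreaRect(c))])
j=cv2.imread("pics/w_j.png")[70:250,180:340]; u=cv2.imread("pics/w_u.png")[70:250,180:340]
c=p["image"][60:300,150:370,::-1]
cv2.imwrite("pics/mix.png",np.hstack([cv2.resize(j,(267,300)),cv2.resize(u,(267,300)),cv2.resize(c,(266,300))]))
```

```text
cell_mid [([187.5, 260.6], 0.91, [0.5036, -0.254]), ([233.7, 508.2], 0.66, [0.5018, -0.0111])]
cell_rest [([179.2, 261.7], 0.56, [0.5028, -0.2529])]
((260.5, 183.5), (73.0, 29.0), 90.0) [[0.4689, -0.274], [0.4639, -0.2493], [0.5309, -0.2347], [0.5364, -0.2612]]
```

View pics/mix.png

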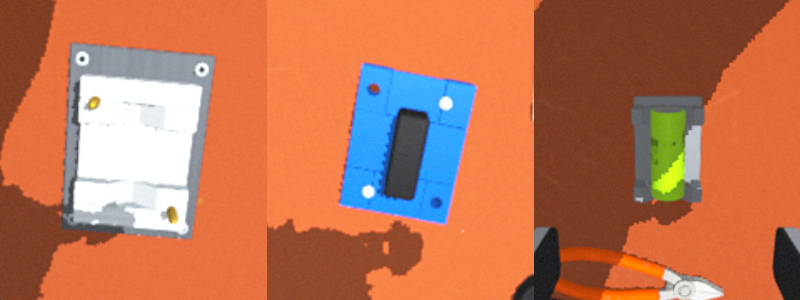

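Run:
```python
from h import *
r=down(.2+np.pi)
env.line_to([.502,-.2545,.06],r,velocity=.2)
env.line_to([.502,-.2545,.010],velocity=.08)
env.set_gripper(0,40)
o=env.observe();print(o["width"],o["grasp_force"],o["ee_pos"],o["wrist_force"])
env.line_to([.502,-.2545,.17],velocity=.2)
o=env.observe();print(o["width"],o["grasp_force"])
pos=[.545,-.015,.20];rr,y=best(pos,.2+np.pi);print(y)
env.movep(pos,rr)
p=env.get_image("wrist");save(p,"w_j2")
tips(p,["lower_face","dowel_1","cell_mid"])
p=env.get_image("side");tips(p,["lower_face","dowel_1"])
print(env.observe()["t"])
```

```text
0.29296285453059673 38.723042607307434 [ 0.50183514 -0.25334001  0.01026931] [-2.9574488   8.57596412  9.24642049]
0.28780131691661687 39.28852558135986
3.3415926535897933
lower_face [([125.5, 260.4], 0.65, [0.4987, -0.0261])]
dowel_1 [([169.8, 289.2], 0.85, [0.5303, 0.0072]), ([84.2, 226.2], 0.83, [0.4683, -0.0618])]
cell_mid [([262.4, 258.9], 0.62, [0.656, 0.0039])]
lower_face [([198.5, 252.2], 0.85, [0.5056, -0.0313])]
dowel_1 [([184.8, 260.0], 0.84, [0.5307, -0.0008]), ([200.7, 240.0], 0.55, [0.4692, -0.0656])]
10.4833
```

View pics/w_j2.png

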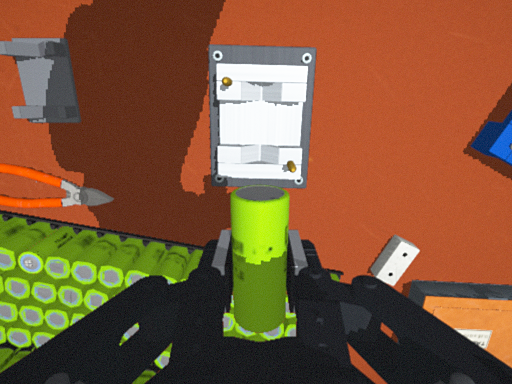

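Run:
```python
import cv2
a=cv2.imread("pics/w_j2.png")[38:198,200:330]
cv2.imwrite("pics/z.png",cv2.resize(a,None,fx=3.75,fy=3.75,interpolation=cv2.INTER_CUBIC))
```

```text
(no output)
```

View pics/z.png

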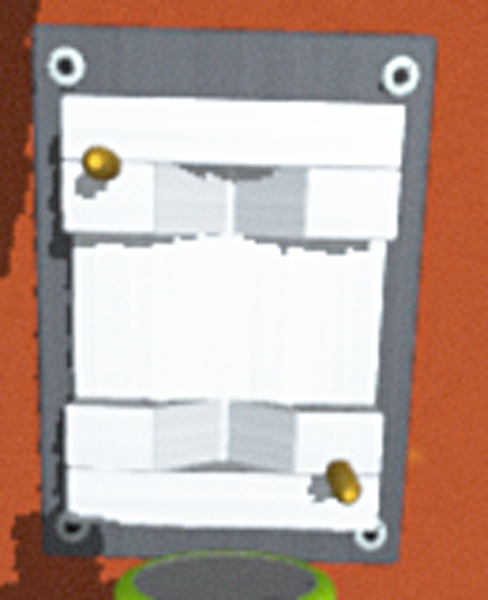

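```bash
cat >> h.py <<'E'
from scipy.optimize import least_squares
def fit(pic,obj,pix,x0): # pix rows: (row,col)
    def f(v):
        c,s=np.cos(v[2]),np.sin(v[2])
        return np.concatenate([np.subtract(px(pic,(v[0]+c*a-s*b,v[1]+s*a+c*b,z)),q) for (a,b,z),q in zip(obj,pix)])
    r=least_squares(f,x0,loss="soft_l1");return r.x,f(r.x).reshape(-1,2)
E
python3 - <<'E'
from h import *
p=env.get_image("wrist")
h,w=.054,.042
# image up = -x world, image left = -y
obj=[(-h,-w,.044),(-h,w,.044),(h,w,.044),(h,-w,.044),(-.038,-.031,.07),(.038,.031,.07),(-.075,-.055,.008),(-.075,.055,.008),(.075,.055,.008),(.075,-.055,.008)]
z=[(62,97),(406,105),(382,530),(68,517),(95,158),(349,492),(33,25),(436,37),(400,562),(45,555)]
pix=[(y/3.75+38,x/3.75+200) for x,y in z]
v,e=fit(p,obj,pix,[.498,-.027,.2]);print(v,e.round(1).tolist())
ob=env.observe();T=R.from_rotvec(ob["ee_rot"]).as_matrix();print(ob["ee_pos"])
for k in (.035,-.035):  # predicted cell end centres
    print(px(p,ob["ee_pos"]+T@[k,0,-.016]))
    # top/bottom of near end
    print([np.round(px(p,ob["ee_pos"]+T@[k,a,-.016+b]),1).tolist() for a,b in((.013,0),(-.013,0),(0,-.013),(0,.013))])
E
```

```text
[ 0.49791172 -0.02488739  0.17548183] [[-0.9, -0.2], [-0.7, 0.2], [0.1, -1.0], [1.7, 0.1], [0.6, 0.2], [0.8, 0.7], [-1.1, -1.0], [-1.5, 1.1], [1.0, 0.3], [0.7, -0.7]]
[ 0.54498653 -0.01538445  0.19995238]
(np.float64(192.8191263612846), np.float64(262.6081755730972))
[[192.8, 292.5], [192.8, 232.7], [203.1, 262.9], [184.3, 262.3]]
(np.float64(325.104316853521), np.float64(262.22088692288753))
[[325.1, 288.1], [325.1, 236.4], [345.6, 262.5], [307.7, 262.0]]
```

Run:
```python
from h import *
x,y,yaw=.498,-.0242,.1755
r=down(yaw+np.pi)
env.movep([x,y,.10],r)
env.line_to([x,y,.045],velocity=.12)
for z in (.036,.032,.0295):
    env.line_to([x,y,z],velocity=.05)
    print(z,env.observe()["wrist_force"].round(1),env.observe()["ee_pos"].round(4))
env.set_gripper(.8)
env.line_to([x,y,.12],velocity=.2)
env.movep([x+.05,y,.19],r)
p=env.get_image("wrist");save(p,"w_j3");tips(p,["cell_mid","lower_face","dowel_1"])
print(env.observe()["t"])
cv2.imwrite("pics/z3.png",cv2.resize(p["image"][20:220,190:340,::-1],None,fx=3,fy=3))
```

```text
0.036 [ 0.3  0.9 -1.2] [ 0.498  -0.0242  0.036 ]
0.032 [ 0.4  0.8 -0.9] [ 0.4979 -0.0242  0.0318]
0.0295 [ 0.6 -0.1 -0.7] [ 0.498  -0.0242  0.0294]
cell_mid [([128.8, 271.2], 0.96, [0.5037, -0.0215])]
lower_face [([121.5, 267.5], 0.65, [0.4959, -0.0272])]
dowel_1 [([170.6, 301.8], 0.98, [0.5305, 0.0094]), ([79.9, 232.1], 0.97, [0.4664, -0.0625])]
14.2167
```

View pics/z3.png

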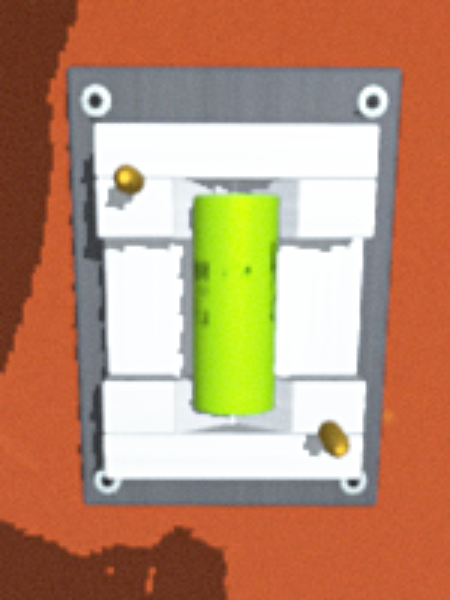

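Run:
```python
from h import *
p=env.get_image("wrist")
h,w=.054,.042
obj=[(-h,-w,.044),(-h,w,.044),(h,w,.044),(h,-w,.044),(-.038,-.031,.07),(.038,.031,.07),(-.075,-.055,.008),(-.075,.055,.008),(.075,.055,.008),(.075,-.055,.008)]
z=[(95,124),(379,126),(363,480),(103,475),(126,177),(337,444),(68,68),(403,70),(376,504),(86,503)]
v,e=fit(p,obj,[(y/3+20,x/3+190) for x,y in z],[.498,-.027,.2]);print(v,e.round(1).tolist())
yaw=np.pi-.25
pos=[.437+.05,.26,.2]
r,y=best(pos,yaw);print(y)
env.movep(pos,r)
p=env.get_image("wrist");save(p,"w_u2");tips(p,["upper_grip","upper_face","hole_1"]);print(env.observe()["t"],env.observe()["ee_pos"])
r,c=map(int,px(p,(.44,.266,.04)));r0,c0=max(r-95,0),max(c-75,0);print(r0,c0)
cv2.imwrite("pics/z4.png",cv2.resize(p["image"][r0:r0+190,c0:c0+160,::-1],None,fx=3,fy=3))
```

```text
[ 0.49704731 -0.02602417  0.16987611] [[-0.5, -0.5], [-0.6, 0.8], [0.2, -0.6], [1.4, 0.3], [-0.2, -0.4], [2.6, 1.3], [-1.4, -1.1], [-1.4, 0.8], [1.7, 0.5], [1.5, -1.6]]
2.891592653589793
upper_grip [([123.5, 253.4], 0.63, [0.4385, 0.2638])]
upper_face [([119.2, 255.5], 0.86, [0.439, 0.265])]
hole_1 [([78.8, 226.8], 0.76, [0.3909, 0.2461]), ([154.8, 282.5], 0.72, [0.485, 0.2847])]
15.5833 [0.48751209 0.25896355 0.19996189]
28 181
```

View pics/z4.png

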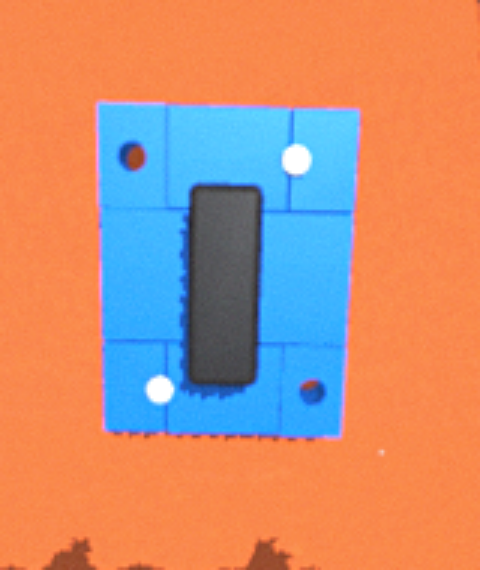

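Run:
```python
from h import *
p=env.get_image("wrist")
h,w=.054,.042;g,k=.030,.011
obj=[(-h,-w,.03),(-h,w,.03),(h,w,.03),(h,-w,.03),(-.038,-.031,.03),(.038,.031,.03),(-g,-k,.066),(-g,k,.066),(g,k,.066),(g,-k,.066)]
z=[(97,102),(361,110),(342,438),(104,432),(132,156),(313,392),(189,184),(263,185),(258,386),(188,384)]
v,e=fit(p,obj,[(y/3+28,x/3+181) for x,y in z],[.439,.265,-.25]);print(v,e.round(1).tolist())
x,y,yaw=v; y+=.001
r=down(yaw+np.pi)
env.set_gripper(1.0)
env.movep([x,y,.11],r)
env.line_to([x,y,.036],velocity=.1)
print(env.observe()["wrist_force"].round(1))
env.set_gripper(0,100)
o=env.observe();print(o["t"],o["width"],o["grasp_force"],o["ee_pos"].round(4),o["wrist_force"].round(1))
env.line_to([x,y,.15],velocity=.15)
o=env.observe();print(o["width"],o["grasp_force"],o["wrist_force"].round(1))
X,Y,W=.4975,-.0245,.173
rr=down(W+np.pi)
print(env.inverse_kinematics([X,Y,.16],rr) is not None)
env.movep([X,Y,.16],rr)
o=env.observe();print(o["t"],o["ee_pos"].round(4),o["wrist_force"].round(1))
p=env.get_image("wrist");save(p,"w_u3");tips(p,["hole_1","dowel_1"]) 
for a,b in((.038,.031),(-.038,-.031)):
    c,s=np.cos(W),np.sin(W);print("pred hole top",np.round(px(p,(X+c*a-s*b,Y+s*a+c*b,o["ee_pos"][2]-.036+.03)),1))
for a,b in((-h,-w),(-h,w)):
    print("pred corner",np.round(px(p,(X+c*a-s*b,Y+s*a+c*b,o["ee_pos"][2]-.036+.03)),1))
```

```text
[ 0.43847926  0.26674492 -0.27425658] [[-0.0, -0.0], [-0.5, 0.1], [-0.2, -0.1], [0.1, -0.1], [0.1, 0.0], [0.1, -0.0], [-0.7, -0.2], [-0.4, 0.6], [1.0, 0.1], [1.2, -0.4]]
[-1.1 -0.5 -0.2]
17.9417 0.23895520993632416 99.09379005432129 [0.4385 0.2678 0.0363] [-2.4 -0.8  8.4]
0.2397414767452672 97.80095100402832 [-0.5 -0.8 -1.3]
True
19.9917 [ 0.4975 -0.0232  0.1598] [ 0.4  0.5 -2.1]
hole_1 [([160.5, 204.0], 0.64, [0.4958, -0.0816])]
dowel_1 [([144.7, 216.8], 0.92, [0.465, -0.0632])]
pred hole top [301.1 313.3]
pred hole top [172.8 197.5]
pred corner [140.8 172.9]
pred corner [140.9 346. ]
```

View pics/w_u3.png

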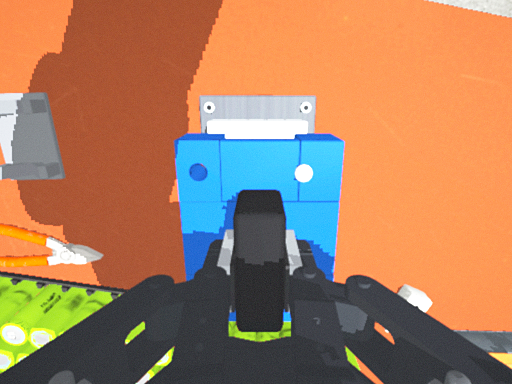

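Run:
```python
from h import *
X,Y,W=.4975,-.0245,.173
c,s=np.cos(W),np.sin(W)
p=env.get_image("wrist")
for a,b in((-.075,-.055),(-.075,.055)): print(np.round(px(p,(X+c*a-s*b,Y+s*a+c*b,.008)),1),"obs 96, 200.5/316")
env.line_to([X,Y,.112],down(W+np.pi),velocity=.1)
for z in (.106,.103,.100,.097,.094,.091,.088,.085,.082):
    env.line_to([X,Y,z],velocity=.04)
    o=env.observe();f=o["wrist_force"];print(z,f.round(1),o["wrist_torque"].round(2),o["ee_pos"].round(4),round(o["t"],1))
    if np.abs(f).max()>15: print("stop");break
```

```text
[ 94.7 200.1] obs 96, 200.5/316
[ 94.8 319.1] obs 96, 200.5/316
0.106 [ 0.5  0.1 -1.5] [-0.02  0.04  0.02] [ 0.4975 -0.0245  0.106 ] 21.1
0.103 [-0.3  0.4 -2.3] [-0.03 -0.   -0.03] [ 0.4975 -0.0245  0.1029] 21.4
0.1 [-0.5  0.1 -1.9] [-0.02  0.04 -0.01] [ 0.4974 -0.0245  0.0999] 21.6
0.097 [ 0.7  0.4 -1.1] [ 0.01  0.03 -0.03] [ 0.4974 -0.0245  0.0968] 21.9
0.094 [ 0.7  0.3 -1.6] [ 0.04 -0.05 -0.05] [ 0.4974 -0.0245  0.0939] 22.1
0.091 [-0.2  0.1 -1.5] [-0.04 -0.01  0.03] [ 0.4974 -0.0245  0.0908] 22.4
0.088 [ 1.  -0.3 -1.4] [ 0.   -0.06 -0.06] [ 0.4974 -0.0245  0.0879] 22.6
0.085 [ 0.2 -0.4 -1.3] [-0.01 -0.06  0.02] [ 0.4974 -0.0245  0.0848] 22.9
0.082 [-0.1  1.1 -2.2] [-0.03  0.01 -0.02] [ 0.4974 -0.0245  0.0818] 23.1
```

Run:
```python
from h import *
X,Y=.4975,-.0245
for z in (.0805,.0795,.0785,.0775):
    env.line_to([X,Y,z],velocity=.03)
    f=env.observe()["wrist_force"];print(z,f.round(1))
    if f[2]>2: break
env.hold(.5)
for z in (.077,.075,.073,.072,.071,.070):
    env.line_to([X,Y,z],velocity=.02)
    o=env.observe();f=o["wrist_force"];print(z,f.round(1),o["wrist_torque"].round(2),o["ee_pos"].round(4),o["grasp_force"])
    if f[2]>12.5: break
env.hold(.5);o=env.observe();print(o["wrist_force"].round(1),o["t"])
p=env.get_image("side");r,c=map(int,px(p,(.4975,-.025,.05)))
cv2.imwrite("pics/fin.png",cv2.resize(p["image"][r-60:r+50,c-70:c+70,::-1],None,fx=5,fy=5))
```

```text
0.0805 [ 0.2  0.1 -3.1]
0.0795 [-0.1 -0.1  3.6]
0.077 [-0.7 -0.   6.3] [ 0.02  0.24 -0.04] [ 0.4975 -0.0245  0.077 ] 98.8870096206665
0.075 [-1.1 -1.2  8.4] [ 0.1   0.37 -0.06] [ 0.4975 -0.0245  0.0751] 99.17389869689941
0.073 [-2.  -0.3 10.6] [0.07 0.4  0.06] [ 0.4975 -0.0245  0.0731] 99.4300889968872
0.072 [-2.   0.3 11.5] [0.02 0.5  0.04] [ 0.4975 -0.0245  0.0722] 99.5291018486023
0.071 [-2.7 -0.4 12.8] [0.07 0.47 0.04] [ 0.4975 -0.0245  0.0712] 99.65614557266235
[-1.8  0.  12.1] 25.9
```

View pics/fin.png

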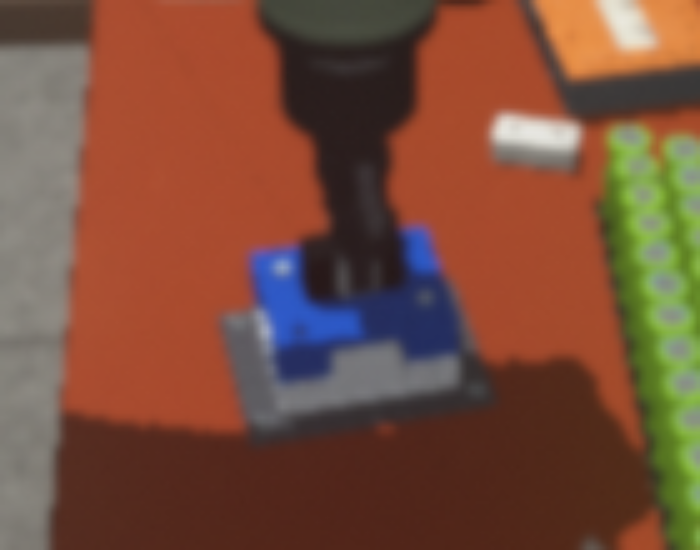

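```bash
python3 -c "
from rig import env
print(env.job_done())"
```

```text
the job is handed in; nothing more can be done
None
```

I laid the cell in the V-seat and released it, then slid the upper half down the dowels until it looked closed. I handed the job in at about 26 s with the gripper still pressing the pair about 8 mm into its springs, judged from arm travel and force; no verdict came back.

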